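Load a light tray evenly on a turntable

ROBOT

A 7-joint arm with a two-finger parallel gripper is mounted at the origin on the work surface. World frame = base frame: x ahead of the robot, y to its left, z up, the work surface at z = 0. Lengths are in m, angles in rad, forces in N, time in s.
With the tool pointing down it reaches from about 0.35 to 0.9 m from the base axis. Payload 8.1 kg.
Tool frame: the origin (TCP) lies at the very end of the fingers, on their centre line; the grasp point (between the pads) lies 19 mm behind it (arm.tcp_to_grasp is the z of the grasp point in the tool frame, in m); z points along the fingers, y is the line along which they close (so a half turn about z gives the same grasp; the last joint's range is limited). The gripper opens to 92 mm and grips with 3 to 60 N. Pads are 19 mm wide; open, the fingers measure 130 mm over their backs; the gripper's body (75 mm by 190 mm) begins 47 mm behind the grasp point.
Start: joints at [1.062, 0.434, 0.025, 1.573, -0.012, 1.134, -0.075], TCP at [0.247, -0.574, 0.227] pointing down, gripper open.
Joint ranges: [-2.62, 2.62], [-0.44, 2.09], [-1.27, 1.32], [0.08, 2.57], [-1.32, 4.46], [0.12, 2], [-2.74, 2.74]. Speed limits (rad/s): [2.22, 2.22, 3.01, 3.01, 3.14, 3.14, 3.14].

INTERFACE

Orientations are given as a rotation vector (axis times angle).
In Python, from cell import readout, vision, sign_off, arm gives the robot as it stands. The module is installed in compiled form; this text tells all that it offers.
- The arm moves only by the shell command python3 -m creep 'ROWS' [FORCE]. ROWS is JSON, a list of rows, each a list of 5 numbers: the shift along the tool's x, y, z in units of 4 cm (1.0 is 4 cm), then the turn about the tool's z in units of 4 degrees (1.0 is 4 degrees), then the opening, from 0 (shut) to 1 (fully open). A call has 1 to 12 rows; each row shifts and turns the commanded pose from where the row before left it, along the tool's axes as they then stand; what a row does not reach is not made up. A row lasts 1/8 s, in which the tool goes at most 62.5 mm and 10.7 degrees, less where a joint would pass 70% of its speed; a pose out of reach is approached as far as the arm can. A call with a number of a shift or a turn outside -1 to 1 is refused whole. A call with a gripper value outside its range is refused whole. The fingers move at their own pace and stop on an object; FORCE is the grip in N (left out, the last holds). Time passes only in rows, so rows that do not move let the fingers close. It gives the time, the measured TCP pose, the force, the opening and the grip force at its end, in the units of the state.
- readout.observe(): the state, without advancing time (a new reading comes with each control period).
- vision.get_image(name): name is "side" or "top"; returns a dict with "pixels" (400x640x3 uint8, blue, green, red), "z_map" (400x640 float32, m along the optical axis (not along the pixel's ray), 0 where there is no reading), "camera_matrix" (3x3 intrinsics, pixels), "position" and "rotation" of the camera in the world. Camera axes: x right, y up, looking along -z (the intrinsics and any distortion apply to the point x, -y, -z); pixel columns grow to the right and rows downward; lengths in m; the calibration is good to about 2 mm. A picture is of the moment at which its call begins.
- sign_off(): hands the job in; it is judged then, once.
The state is a dict: "clock": time; "joints": joint angles; "dq": joint speeds; "joint_efforts": joint torques, N m; "position": TCP position; "ee_rot": TCP orientation; "force": force on the tool from outside, world axes, zero at the start; "ft_torque": the same for the moment, N m; "width": opening from 0.0 (shut) to 1.0 (fully open); "gripper_force": force on a finger pad.
Only numpy, scipy, OpenCV 4.12 (cv2) and the standard library are available. Lean on these libraries where they do the work, as an engineer would, in place of code of your own. Each camera call takes 0.05 s, during which the arm holds its last target. There are 200 camera calls.

TASK

Stand the three battery packs upright in the light orange tray on the turntable, between its fixed wall and its sliding end stop, the big pack in the middle and a small one on each side, in an order that never lets the tray tip, slide or twist on the turntable. Then push the end stop up snug so that the packs stand squarely together with no gaps. Do not pick up the tray, and leave the lamp, phone frame, tweezers and SIM tool where they are.

Things in the scene. Friction and masses are not known exactly. Their poses are not given: they have to be found in the camera images.
- tray: Loose orange plastic tray, 270 mm (x) by 90 mm (y), about 120 g with its end stop, balanced on the turntable. Origin: centre of its underside; z up. Floor 4 mm thick (top at z = 4 mm); rim 16 mm high, 3 mm thick. Packs go between its fixed wall (-x side) and end stop (+x side). A small pack alone near either end tips it; with the big pack at its middle it is steady. Packs slide on its floor
- wall_face (a point): Middle of the inner face of the tray's fixed wall, at tray x = -72.5 mm, y = 0, z = 37 mm. The wall is an orange upright plate 5 mm thick, 84 mm wide, its top 70 mm above the tray's underside. The row of three packs is 145 mm thick, so packed snug against the wall it is centred on tray x = 0
- end_stop (a joint): Sliding end stop of the tray: travel in m towards the fixed wall. At 0 its inner face is at tray x = +122.5 mm; at q it is at 122.5 mm - q. Snug against the three packs it reads about 0.050. Range 0 to 0.060, starts between 0 and 0.015; slides with about 0.6 N of friction and stays where left
- stop_back (a point): Middle of the end stop's outer face (away from the packs); push it towards tray -x. Orange upright plate 5 mm thick, 78 mm wide (tray y), 60 mm high, its foot 5 mm above the tray's underside; this point is 35 mm above that. Two small ribs 3 mm proud near its side edges, 33 mm from the middle. Open space behind it down to the tray floor
- turntable: Fixed, locked round aluminium turntable under the tray: foot 96 mm across, top disc 64 mm across with a rubber mat, top face at z = 36 mm. Origin: centre of its underside; its x axis is parallel to the tray's at the start. Friction under the tray about 1.1, of packs on the tray about 0.4
- big_pack_mid (a point): Big grey rectangular battery pack standing upright, 65 mm (its x, thickness) by 50 mm (its y) by 105 mm high (z), about 650 g; two round sockets in the top. This point is its centre, half-way up. Rounded edges, smooth plastic sides, may be gripped anywhere
- small_pack_a_mid (a point): Small grey rectangular battery pack standing upright, 40 mm (its x, thickness) by 50 mm (its y) by 90 mm high (z), about 340 g; one round socket in the top; the same as the other small pack. This point is its centre, half-way up. Rounded edges, smooth plastic sides, may be gripped anywhere
- small_pack_b_mid (a point): Small grey rectangular battery pack standing upright, 40 mm (its x, thickness) by 50 mm (its y) by 90 mm high (z), about 340 g; one round socket in the top; the same as the other small pack. This point is its centre, half-way up. Rounded edges, smooth plastic sides, may be gripped anywhere
- lamp: Loose white battery lamp, 162 mm high, round base 64 mm across, round head 72 mm across between 122 and 162 mm up, small white toggle switch on the base. Origin: centre of its underside. Leave alone
- phone_frame: Opened grey phone frame lying flat, 150 (x) by 72 (y) by 9 mm. Origin: centre of its underside. Leave alone
- tweezers: Curved stainless tweezers lying flat, 150 mm long (x), up to 25 mm wide, 6 mm high. Origin: middle, on the table. Leave alone
- sim_tool: Yellow plastic SIM ejector tool lying flat, 70 mm long (x), 22 mm wide, 5 mm high. Origin: near its middle, on the table. Leave alone
Not all that is in view belongs to the job. Leave any blue look-alike of the part that bears big_pack_mid alone.

How it is judged:
By the outcome, as a careful person would: the job done as asked, in the order asked, and still so for the second after the job is handed in, with the robot touching nothing.
It also fails if it takes over 72 s, if anything falls off the work surface, if the arm or the gripper's body presses on something with over 40 N, if the wrist force passes 120 N, or if a joint passes its speed limit or range.

## Working session

There is one attempt and no reset: what is moved stays moved. The work goes in short steps, Python scripts to look and compute and a shell command to move; the robot and the scene stay as the last step left them, time stands still between calls to the robot, and variables do not carry over. Pictures are saved under pics/ and viewed, at most 10 in all, crops included, and the job is handed in when it is done.

```bash
mkdir -p pics
cat > h.py <<'E'
import numpy as np,cv2
from cell import readout,vision
def grab(n):
    d=vision.get_image(n); return d
def cloud(d):
    z=d["z_map"];K=np.array(d["camera_matrix"]);R=np.array(d["rotation"]);
    if R.size==3: R=cv2.Rodrigues(R.astype(float))[0]
    v,u=np.mgrid[:z.shape[0],:z.shape[1]]
    x=(u-K[0,2])/K[0,0]*z;y=(v-K[1,2])/K[1,1]*z
    P=np.stack([x,-y,-z],-1)@R.T+np.array(d["position"])
    P[z==0]=np.nan
    return P
E
python3 - <<'E'
from h import *
for n in("top","side"):
    d=grab(n);cv2.imwrite(f"pics/{n}0.png",d["pixels"]);np.save(f"{n}0.npy",cloud(d))
    print({k:(v if np.size(v)<20 else np.shape(v)) for k,v in d.items()})
print(readout.observe())
E
```

```text
{'pixels': (400, 640, 3), 'z_map': (400, 640), 'camera_matrix': array([[364.48112498,   0.        , 316.58660416],
       [  0.        , 364.48112498, 195.67437465],
       [  0.        ,   0.        ,   1.        ]]), 'position': array([0.53367115, 0.10326351, 0.89696463]), 'rotation': array([ 0.01317831, -0.060437  , -1.59516152])}
{'pixels': (400, 640, 3), 'z_map': (400, 640), 'camera_matrix': array([[390.47403209,   0.        , 324.31385763],
       [  0.        , 390.47403209, 196.19963626],
       [  0.        ,   0.        ,   1.        ]]), 'position': array([ 0.38130421, -0.52626576,  0.59531522]), 'rotation': array([ 0.89204351, -0.13823016, -0.27648785])}
{'clock': 0.1, 'joints': array([ 1.06240663,  0.43514581,  0.02496145,  1.57399948, -0.01158806,
        1.13399503, -0.07507927]), 'dq': array([-0.00174564, -0.00071972,  0.00250736, -0.00136713, -0.0018929 ,
        0.00192342, -0.00101148]), 'joint_efforts': array([ 4.02922451e-03, -6.69126034e+01,  9.88117084e-01, -3.15146613e+01,
       -6.06151228e-02,  3.74453457e-02,  2.27648121e-05]), 'position': array([ 0.24649019, -0.57384623,  0.22603053]), 'ee_rot': array([-3.07584697e+00, -6.32728353e-01,  6.47023499e-04]), 'force': array([-0.7972762 , -0.69193179, -0.42331558]), 'ft_torque': array([0.00333953, 0.01809421, 0.06153184]), 'gripper_force': 0.0, 'width': 1.0009281972125312}
```

View pics/top0.png

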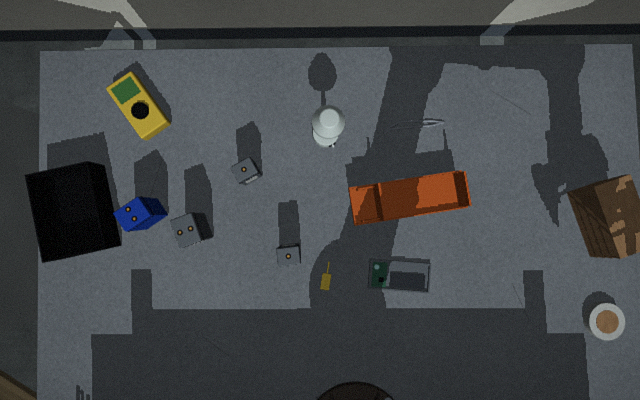

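View pics/side0.png

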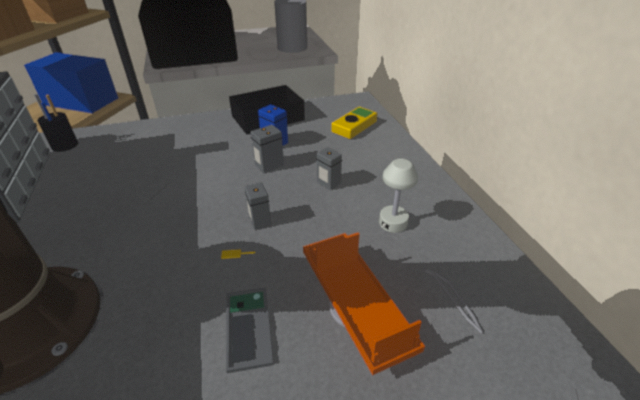

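```bash
cat > m.py <<'E'
from h import *
def rects(P,img,name):
    box={'big':((150,225,200,260),.105),'A':((225,270,150,190),.09),'B':((270,305,235,270),.09)}
    for k,((a,b,c,e),h) in box.items():
        Q=P[c:e,a:b].reshape(-1,3);Q=Q[np.abs(Q[:,2]-h)<.008]
        r=cv2.minAreaRect((Q[:,:2]*1000).astype(np.float32));print(k,len(Q),np.median(Q[:,2]).round(4),r)
if __name__=="__main__":
    P=np.load("top0.npy");img=cv2.imread("pics/top0.png");rects(P,img,0)
    hsv=cv2.cvtColor(img,cv2.COLOR_BGR2HSV)
    o=(hsv[...,0]<14)&(hsv[...,1]>190);o[:,:340]=0;o[:,480:]=0
    Q=P[o];Q=Q[~np.isnan(Q[:,2])]
    print(np.histogram(Q[:,2],bins=np.arange(.03,.12,.005)))
    fl=Q[np.abs(Q[:,2]-.04)<.007];F=Q[Q[:,2]<.06]
    for nm,S in(("floor",fl),("rimfloor",F),("all",Q)):
        print(nm,cv2.minAreaRect((S[:,:2]*1000).astype(np.float32)))
    for t in (.08,):
        S=Q[Q[:,2]>t];
        for lo in (S[:,1]>np.mean(Q[:,1]),S[:,1]<np.mean(Q[:,1])):
            print("plate",S[lo][:,2].max(),cv2.minAreaRect((S[lo][:,:2]*1000).astype(np.float32)))
    A=fl[:,:2]; c=np.c_[A,np.ones(len(A))];print("plane",np.linalg.lstsq(c,fl[:,2],rcond=None)[0])
    S=np.load("side0.npy");im=cv2.imread("pics/side0.png");hs=cv2.cvtColor(im,cv2.COLOR_BGR2HSV)
    o=(hs[...,0]<14)&(hs[...,1]>190);o[:230]=0;o[:,:290]=0
    Q2=S[o];Q2=Q2[~np.isnan(Q2[:,2])]
    print("side all",cv2.minAreaRect((Q2[Q2[:,2]<.06][:,:2]*1000).astype(np.float32)))
    T=Q2[Q2[:,2]>.085]
    print(T[T[:,1]>-.2].mean(0) , T[T[:,1]<-.2].mean(0),T[T[:,1]>-.2].max(0),T[T[:,1]>-.2].min(0),T[T[:,1]<-.2].max(0),T[T[:,1]<-.2].min(0))
    big=lambda i,n,b:cv2.resize(i[b[1]:b[3],b[0]:b[2]],None,fx=4.5,fy=4.5,interpolation=cv2.INTER_CUBIC)
    a=big(img,0,(105,150,275,275));b=big(img,0,(340,160,480,235))
    W=max(a.shape[1],b.shape[1]);p=lambda x:cv2.copyMakeBorder(x,0,0,0,W-x.shape[1],0)
    c=np.vstack([p(a),p(b)]);s=min(1,600/c.shape[0]);cv2.imwrite("pics/crop1.png",cv2.resize(c,None,fx=s,fy=s));print(s)
E
python3 m.py
```

```text
big 729 0.1047 ((519.2724609375, 376.65277099609375), (116.51153564453125, 67.88174438476562), 41.9134407043457)
A 411 0.0897 ((634.4429321289062, 238.87896728515625), (40.6374626159668, 49.649871826171875), 28.196319580078125)
B 414 0.0894 ((440.89208984375, 144.98338317871094), (40.29014205932617, 49.916805267333984), 5.009372234344482)
(array([   3, 1782, 1360,   80,  207,   37,   33,   64,   48,   43,   40,
         41,   49,   59,   69,   57,    0]), array([0.03 , 0.035, 0.04 , 0.045, 0.05 , 0.055, 0.06 , 0.065, 0.07 ,
       0.075, 0.08 , 0.085, 0.09 , 0.095, 0.1  , 0.105, 0.11 , 0.115]))
floor ((564.3364868164062, -135.66920471191406), (84.39314270019531, 267.5455627441406), 7.510838031768799)
rimfloor ((358.6161193847656, -130.43923950195312), (276.7905578613281, 536.4569702148438), 88.41407775878906)
all ((358.6161193847656, -130.43923950195312), (276.7905578613281, 536.4569702148438), 88.41407775878906)
plate 0.10942266471057971 ((554.1204223632812, -62.12322235107422), (81.72456359863281, 5.808646202087402), 7.502567768096924)
plate 0.10392250102224077 ((579.76904296875, -254.53451538085938), (75.88287353515625, 5.1285176277160645), 7.382328510284424)
plane [0.00038023 0.00042217 0.03966504]
side all ((561.2929077148438, -137.32730102539062), (91.3849868774414, 270.07977294921875), 7.429831027984619)
[ 0.54738565 -0.06460458  0.0969678 ] [ 0.57566827 -0.25753464  0.09408964] [ 0.59002453 -0.05614738  0.10736531] [ 0.50926235 -0.07140203  0.08501155] [ 0.61393808 -0.24887812  0.1022818 ] [ 0.53790017 -0.26356956  0.08512485]
0.6666666666666666
```

View pics/crop1.png

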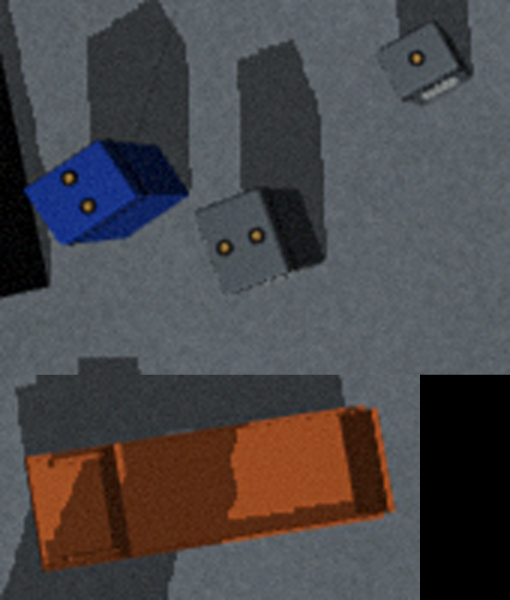

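Grey pack with two sockets at (185,230) is the big one; the twin at (140,213) is blue, so it is the look-alike to leave. The small packs, with one socket each, are at (246,170) and (288,255). In the tray, the wall is the inset plate near column 378 and the end stop is the plate near column 460.

```bash
cat > plan.py <<'E'
# plan.py x y z toolY_deg N : rows for straight line from the present pose; * toolY mod 180 unless given 'exact'
import sys
from h import *
def pose():
    s=readout.observe();R=cv2.Rodrigues(np.array(s["ee_rot"]))[0];return s,np.array(s["position"]),R
def wrap(a,m): return (a+m/2)%m-m/2
if __name__=="__main__":
    x,y,z,a,N=map(float,sys.argv[1:6]);N=int(N);s,p,R=pose()
    cur=np.degrees(np.arctan2(R[1,1],R[0,1]));d=wrap(a-cur,180)
    if len(sys.argv)>6: d=wrap(a-cur,360)
    D=np.array([x,y,z])-p;t=-d  # +turn about tool z (down) lowers world angle
    print("pos",p.round(4),"yawY",cur.round(1),"tilt",R[2,2].round(5),"D",D.round(4),"turn",round(t,1),"j7",s["joints"][6].round(2),"t",s["clock"])
    rows=[]
    for i in range(N):
        r=R@cv2.Rodrigues(np.array([0,0,np.radians(t*i/N)]))[0]
        rows.append((r.T@(D/N)/.04).round(2).tolist()+[round(t/N/4,2)])
    print(rows)
E
python3 - <<'E'
from h import *
P=np.load("top0.npy");img=cv2.imread("pics/top0.png").astype(int)
sub=np.zeros(img.shape[:2],bool);sub[200:260,100:225]=1
blue=(img[...,0]-img[...,2]>40)
for nm,m in(("big",sub&~blue),("blue",sub&blue)):
    Q=P[m];Q=Q[np.abs(Q[:,2]-.105)<.006]
    w=(Q[:,:2]*1000).astype(np.float32)
    if nm=="big": 
        c=np.median(w,0);w=w[np.linalg.norm(w-c,axis=1)<44]
    r=cv2.minAreaRect(w);print(nm,len(w),r,cv2.boxPoints(r).round().tolist())
L=P[95:130,310:345].reshape(-1,3);L=L[L[:,2]>.12];print("lamp",L.mean(0))
E
python3 plan.py 0.519 0.377 0.20 -70 30
```

```text
big 721 ((503.7425537109375, 363.74847412109375), (65.15560150146484, 51.27946853637695), 19.388389587402344) [[465.0, 377.0], [482.0, 329.0], [543.0, 350.0], [526.0, 399.0]]
blue 654 ((541.6738891601562, 476.6297912597656), (49.07098388671875, 65.19092559814453), 32.98102569580078) [[503.0, 491.0], [539.0, 436.0], [580.0, 463.0], [545.0, 517.0]]
lamp [0.72747579 0.05307011 0.15407752]
pos [ 0.2465 -0.5738  0.226 ] yawY -66.8 tilt -1.0 D [ 0.2725  0.9508 -0.026 ] turn 3.2 j7 -0.08 t 0.1
[[0.52, -0.64, 0.02, np.float64(0.03)], [0.52, -0.64, 0.02, np.float64(0.03)], [0.52, -0.64, 0.02, np.float64(0.03)], [0.52, -0.64, 0.02, np.float64(0.03)], [0.52, -0.64, 0.02, np.float64(0.03)], [0.52, -0.64, 0.02, np.float64(0.03)], [0.51, -0.64, 0.02, np.float64(0.03)], [0.51, -0.65, 0.02, np.float64(0.03)], [0.51, -0.65, 0.02, np.float64(0.03)], [0.51, -0.65, 0.02, np.float64(0.03)], [0.51, -0.65, 0.02, np.float64(0.03)], [0.51, -0.65, 0.02, np.float64(0.03)], [0.51, -0.65, 0.02, np.float64(0.03)], [0.51, -0.65, 0.02, np.float64(0.03)], [0.5, -0.65, 0.02, np.float64(0.03)], [0.5, -0.65, 0.02, np.float64(0.03)], [0.5, -0.65, 0.02, np.float64(0.03)], [0.5, -0.65, 0.02, np.float64(0.03)], [0.5, -0.66, 0.02, np.float64(0.03)], [0.5, -0.66, 0.02, np.float64(0.03)], [0.5, -0.66, 0.02, np.float64(0.03)], [0.5, -0.66, 0.02, np.float64(0.03)], [0.49, -0.66, 0.02, np.float64(0.03)], [0.49, -0.66, 0.02, np.float64(0.03)], [0.49, -0.66, 0.02, np.float64(0.03)], [0.49, -0.66, 0.02, np.float64(0.03)], [0.49, -0.66, 0.02, np.float64(0.03)], [0.49, -0.66, 0.02, np.float64(0.03)], [0.49, -0.67, 0.02, np.float64(0.03)], [0.49, -0.67, 0.02, np.float64(0.03)]]
```

```bash
python3 -m creep '[[0.63,-0.79,0,0,0.75],[0.63,-0.79,0,0,0.75],[0.63,-0.79,0,0,0.75],[0.63,-0.79,0,0,0.75],[0.63,-0.79,0,0,0.75],[0.63,-0.79,0,0,0.75],[0.63,-0.79,0,0,0.75],[0.63,-0.79,0,0,0.75],[0.63,-0.79,0,0,0.75],[0.63,-0.79,0,0,0.75],[0.63,-0.79,0,0,0.75],[0.63,-0.79,0,0,0.75]]' 30; python3 -m creep '[[0.63,-0.79,0,0,0.75],[0.63,-0.79,0,0,0.75],[0.63,-0.79,0,0,0.75],[0.63,-0.79,0,0,0.75],[0.63,-0.79,0,0,0.75],[0.63,-0.79,0,0,0.75],[0.63,-0.79,0,0,0.75],[0.63,-0.79,0,0,0.75],[0.63,-0.79,0,0,0.75],[0.63,-0.79,0,0,0.75],[0.63,-0.79,0,0,0.75],[0.63,-0.79,0,0.95,0.75]]'; python3 plan.py 0.504 0.364 0.051 -70.6 6
```

```text
clock: 1.6
position: [0.3749, -0.1052, 0.2267]
ee_rot: [3.077, 0.633, -0.0]
force: [0.8, -0.5, 0.1]
width: 0.75
gripper_force: 0.0
clock: 3.1
position: [0.5033, 0.3622, 0.2261]
ee_rot: [3.096, 0.528, -0.001]
force: [0.4, -0.3, 0.3]
width: 0.752
gripper_force: 0.0
pos [0.5033 0.3622 0.2261] yawY -70.6 tilt -1.0 D [ 0.0007  0.0018 -0.1751] turn -0.0 j7 -2.17 t 3.1
[[0.01, -0.01, 0.73, np.float64(-0.0)], [0.01, -0.01, 0.73, np.float64(-0.0)], [0.01, -0.01, 0.73, np.float64(-0.0)], [0.01, -0.01, 0.73, np.float64(-0.0)], [0.01, -0.01, 0.73, np.float64(-0.0)], [0.01, -0.01, 0.73, np.float64(-0.0)]]
```

```bash
python3 -m creep '[[0.02,-0.04,0.73,0,0.75],[0,0,0.73,0,0.75],[0,0,0.73,0,0.75],[0,0,0.73,0,0.75],[0,0,0.73,0,0.75],[0,0,0.73,0,0.75],[0,0,0,0,0.75],[0,0,0,0,0],[0,0,0,0,0],[0,0,0,0,0],[0,0,0,0,0]]' 30; python3 -m creep '[[0,0,-0.3,0,0],[0,0,-0.7,0,0],[0,0,-1,0,0],[0,0,-1,0,0],[0,0,-0.8,0,0]]'
python3 plan.py 0.5635 -0.141 0.203 7.5 20
```

```text
clock: 4.47
position: [0.5039, 0.3641, 0.0529]
ee_rot: [-3.095, -0.531, -0.003]
force: [-0.8, 0.5, 6.6]
width: 0.542
gripper_force: 30.0
clock: 5.1
position: [0.503, 0.3625, 0.2052]
ee_rot: [3.096, 0.53, -0.0]
force: [0.2, 0.4, -6.0]
width: 0.545
gripper_force: 30.0
pos [0.503  0.3625 0.2052] yawY -70.6 tilt -1.0 D [ 0.0605 -0.5035 -0.0022] turn -78.1 j7 -2.18 t 5.1
[[-0.14, 0.62, 0.0, np.float64(-0.98)], [-0.18, 0.61, 0.0, np.float64(-0.98)], [-0.22, 0.59, 0.0, np.float64(-0.98)], [-0.26, 0.58, 0.0, np.float64(-0.98)], [-0.3, 0.56, 0.0, np.float64(-0.98)], [-0.34, 0.54, 0.0, np.float64(-0.98)], [-0.37, 0.51, 0.0, np.float64(-0.98)], [-0.41, 0.49, 0.0, np.float64(-0.98)], [-0.44, 0.46, 0.0, np.float64(-0.98)], [-0.47, 0.43, 0.0, np.float64(-0.98)], [-0.5, 0.39, 0.0, np.float64(-0.98)], [-0.52, 0.36, 0.0, np.float64(-0.98)], [-0.55, 0.32, 0.0, np.float64(-0.98)], [-0.57, 0.28, 0.0, np.float64(-0.98)], [-0.58, 0.25, 0.0, np.float64(-0.98)], [-0.6, 0.2, 0.0, np.float64(-0.98)], [-0.61, 0.16, 0.0, np.float64(-0.98)], [-0.62, 0.12, 0.0, np.float64(-0.98)], [-0.63, 0.08, 0.0, np.float64(-0.98)], [-0.63, 0.04, 0.0, np.float64(-0.98)]]
```

```bash
python3 -m creep '[[-0.14,0.62,0,-0.98,0],[-0.18,0.61,0,-0.98,0],[-0.22,0.59,0,-0.98,0],[-0.26,0.58,0,-0.98,0],[-0.30,0.56,0,-0.98,0],[-0.34,0.54,0,-0.98,0],[-0.37,0.51,0,-0.98,0],[-0.41,0.49,0,-0.98,0],[-0.44,0.46,0,-0.98,0],[-0.47,0.43,0,-0.98,0]]'; python3 -m creep '[[-0.50,0.39,0,-0.98,0],[-0.52,0.36,0,-0.98,0],[-0.55,0.32,0,-0.98,0],[-0.57,0.28,0,-0.98,0],[-0.58,0.25,0,-0.98,0],[-0.60,0.20,0,-0.98,0],[-0.61,0.16,0,-0.98,0],[-0.62,0.12,0,-0.98,0],[-0.63,0.08,0,-0.98,0],[-0.63,0.04,0,-0.98,0],[0,0,0,0,0]]'
python3 plan.py 0.564 -0.1405 0.0945 7.5 4
python3 - <<'E'
from h import *
a=grab("top");b=grab("side");np.save("top1.npy",cloud(a));np.save("side1.npy",cloud(b))
cv2.imwrite("pics/t1.png",np.vstack([cv2.resize(a["pixels"][140:240,320:500],None,fx=3,fy=3),cv2.resize(b["pixels"][180:400,240:480],(540,495))*1])[:600])
S=cloud(b);im=b["pixels"]
E
```

```text
clock: 6.35
position: [0.5334, 0.1094, 0.2035]
ee_rot: [2.737, 1.541, -0.002]
force: [-0.1, 1.2, -5.9]
width: 0.548
gripper_force: 30.0
clock: 7.72
position: [0.564, -0.1439, 0.2029]
ee_rot: [-2.068, -2.364, 0.004]
force: [-0.2, 0.2, -6.7]
width: 0.545
gripper_force: 30.0
pos [ 0.564  -0.1439  0.2029] yawY 7.6 tilt -1.0 D [ 0.      0.0034 -0.1084] turn 0.1 j7 -0.05 t 7.725
[[0.02, 0.0, 0.68, np.float64(0.01)], [0.02, 0.0, 0.68, np.float64(0.01)], [0.02, 0.0, 0.68, np.float64(0.01)], [0.02, 0.0, 0.68, np.float64(0.01)]]
```

View pics/t1.png

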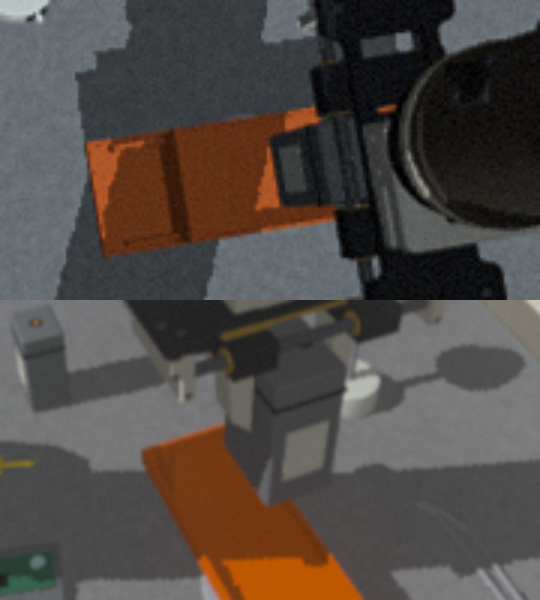

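The big pack hangs upright over the middle of the tray, aligned with it (in the crop the pack is around (290,430) in the side half). Now I'll lower it gently.

```bash
python3 -m creep '[[0.08,0,0.7,0,0],[0,0,0.8,0,0],[0,0,0.7,0,0],[0,0,0.3,0,0],[0,0,0.12,0,0],[0,0,0.05,0,0],[0,0,0.03,0,0],[0,0,0,0,0]]'
```

```text
clock: 8.82
position: [0.5649, -0.1374, 0.0961]
ee_rot: [2.064, 2.367, 0.001]
force: [-0.7, 0.9, -5.7]
width: 0.546
gripper_force: 30.0
```

```bash
python3 -m creep '[[-0.08,0,0.03,0,0],[0,0,0.03,0,0],[0,0,0,0,0],[0,0,0,0,0]]'
```

```text
clock: 9.32
position: [0.5649, -0.1404, 0.0931]
ee_rot: [-2.064, -2.368, 0.0]
force: [0.6, -0.6, -6.0]
width: 0.544
gripper_force: 30.0
```

```bash
python3 -m creep '[[0,0,0.03,0,0],[0,0,0.02,0,0],[0,0,0,0,0]]'
```

```text
clock: 9.7
position: [0.565, -0.1406, 0.0928]
ee_rot: [2.064, 2.367, -0.001]
force: [-7.4, -0.6, 14.4]
width: 0.544
gripper_force: 30.0
```

```bash
python3 -m creep '[[0,0,-0.03,0,0],[0,0,0,0,0.75],[0,0,0,0,0.75],[0,0,0,0,0.75],[0,0,-0.5,0,0.75],[0,0,-1,0,0.75],[0,0,-1,0,0.75],[0,0,-1,0,0.75],[0,0,0,0,0.75]]'; python3 plan.py 0.6344 0.2389 0.19 -61.8 18
```

```text
clock: 10.82
position: [0.5671, -0.14, 0.237]
ee_rot: [2.06, 2.364, 0.006]
force: [-0.3, 0.3, -1.0]
width: 0.752
gripper_force: 0.0
pos [ 0.5671 -0.14    0.237 ] yawY 7.9 tilt -0.99998 D [ 0.0673  0.3789 -0.047 ] turn 69.7 j7 -0.03 t 10.825
[[0.51, 0.16, 0.07, np.float64(0.97)], [0.52, 0.13, 0.07, np.float64(0.97)], [0.53, 0.09, 0.07, np.float64(0.97)], [0.53, 0.06, 0.07, np.float64(0.97)], [0.53, 0.02, 0.07, np.float64(0.97)], [0.53, -0.01, 0.07, np.float64(0.97)], [0.53, -0.05, 0.07, np.float64(0.97)], [0.53, -0.09, 0.07, np.float64(0.97)], [0.52, -0.12, 0.07, np.float64(0.97)], [0.51, -0.16, 0.07, np.float64(0.97)], [0.5, -0.19, 0.07, np.float64(0.97)], [0.49, -0.22, 0.07, np.float64(0.97)], [0.47, -0.26, 0.07, np.float64(0.97)], [0.45, -0.29, 0.07, np.float64(0.97)], [0.43, -0.32, 0.07, np.float64(0.97)], [0.41, -0.34, 0.07, np.float64(0.97)], [0.38, -0.37, 0.07, np.float64(0.97)], [0.36, -0.4, 0.07, np.float64(0.97)]]
```

```bash
python3 -m creep '[[0.51,0.16,0,0.97,0.75],[0.52,0.13,0,0.97,0.75],[0.53,0.09,0,0.97,0.75],[0.53,0.06,0,0.97,0.75],[0.53,0.02,0,0.97,0.75],[0.53,-0.01,0,0.97,0.75],[0.53,-0.05,0,0.97,0.75],[0.53,-0.09,0,0.97,0.75],[0.52,-0.12,0,0.97,0.75]]'; python3 -m creep '[[0.51,-0.16,0,0.97,0.75],[0.50,-0.19,0,0.97,0.75],[0.49,-0.22,0,0.97,0.75],[0.47,-0.26,0,0.97,0.75],[0.45,-0.29,0,0.97,0.75],[0.43,-0.32,0,0.97,0.75],[0.41,-0.34,0,0.97,0.75],[0.38,-0.37,0,0.97,0.75],[0.36,-0.40,0,0.97,0.75],[0,0,0,0,0.75]]'
python3 plan.py 0.6344 0.2389 0.053 -61.8 1
python3 - <<'E'
from h import *
a=grab("top");b=grab("side");P=cloud(a);S=cloud(b)
cv2.imwrite("pics/t2.png",np.vstack([cv2.resize(a["pixels"][140:240,320:500],None,fx=3,fy=3),cv2.resize(b["pixels"][200:400,260:470],None,fx=1.5,fy=1.5,dst=None) if 0 else cv2.resize(b["pixels"][200:400,260:470],(540,300))]))
def rect(Q):
    return cv2.minAreaRect((Q[:,:2]*1000).astype(np.float32))
Q=P[140:240,330:480].reshape(-1,3);t=Q[(np.abs(Q[:,2]-.145)<.006)];print("big",len(t),np.median(t[:,2]),rect(t))
hsv=cv2.cvtColor(a["pixels"],cv2.COLOR_BGR2HSV);o=(hsv[...,0]<14)&(hsv[...,1]>190);o[:,:340]=0;o[:,480:]=0
q=P[o];f=q[np.abs(q[:,2]-.042)<.008];print("tray",rect(f))
w=q[(q[:,2]>.08)];
for m in(w[:,1]>-.15,w[:,1]<-.15):print(rect(w[m]),w[m][:,2].max())
E
```

```text
clock: 11.95
position: [0.598, 0.0495, 0.2323]
ee_rot: [-2.681, -1.637, 0.001]
force: [0.5, -0.4, 0.0]
width: 0.751
gripper_force: 0.0
clock: 13.2
position: [0.6311, 0.2405, 0.2322]
ee_rot: [-3.046, -0.765, 0.001]
force: [0.0, -0.5, -0.2]
width: 0.751
gripper_force: 0.0
pos [0.6311 0.2405 0.2322] yawY -61.8 tilt -1.0 D [ 0.0033 -0.0016 -0.1792] turn 0.0 j7 -1.74 t 13.2
[[0.06, 0.08, 4.48, np.float64(0.0)]]
big 733 0.14461621530541058 ((567.072509765625, -141.8857879638672), (49.561153411865234, 64.77893829345703), 8.120911598205566)
tray ((564.164306640625, -135.87355041503906), (86.56097412109375, 267.4599609375), 7.321982383728027)
((512.1622314453125, -8.941009521484375), (69.98870086669922, 178.25584411621094), 38.83262252807617) 0.7087391789222268
((579.73388671875, -254.34432983398438), (75.87767028808594, 5.4253082275390625), 7.03671407699585) 0.10381400560870413
```

View pics/t2.png

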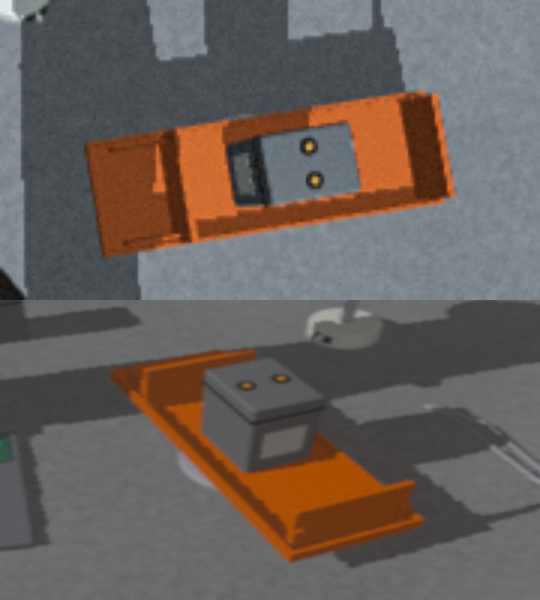

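The big pack stands in the middle of the tray, upright and square, and the tray hasn't moved. Next is small pack A, which goes on the wall side.

```bash
python3 -m creep '[[0.06,0.08,0.8,0,0.75],[0,0,0.9,0,0.75],[0,0,0.9,0,0.75],[0,0,0.9,0,0.75],[0,0,0.6,0,0.75],[0,0,0.35,0,0.75],[0,0,0,0,0],[0,0,0,0,0],[0,0,0,0,0],[0,0,0,0,0]]'; python3 -m creep '[[0,0,-0.3,0,0],[0,0,-0.7,0,0],[0,0,-1,0,0],[0,0,-1,0,0],[0,0,-1,0,0],[0,0,-0.1,0,0]]'; python3 plan.py 0.559 -0.085 0.217 7.5 18
```

```text
clock: 14.55
position: [0.6361, 0.238, 0.0558]
ee_rot: [-3.047, -0.761, -0.004]
force: [-2.2, 2.9, 7.0]
width: 0.542
gripper_force: 29.9
clock: 15.3
position: [0.6369, 0.2371, 0.2219]
ee_rot: [-3.048, -0.759, -0.008]
force: [-0.2, 0.2, -2.9]
width: 0.543
gripper_force: 29.9
pos [0.6369 0.2371 0.2219] yawY -62.0 tilt -0.99999 D [-0.0779 -0.3221 -0.0049] turn -69.5 j7 -1.74 t 15.3
[[-0.31, 0.34, 0.01, np.float64(-0.97)], [-0.33, 0.32, 0.01, np.float64(-0.97)], [-0.35, 0.3, 0.01, np.float64(-0.97)], [-0.37, 0.28, 0.01, np.float64(-0.97)], [-0.39, 0.25, 0.01, np.float64(-0.97)], [-0.4, 0.22, 0.01, np.float64(-0.97)], [-0.42, 0.2, 0.01, np.float64(-0.97)], [-0.43, 0.17, 0.01, np.float64(-0.97)], [-0.44, 0.14, 0.01, np.float64(-0.97)], [-0.45, 0.11, 0.01, np.float64(-0.97)], [-0.45, 0.08, 0.01, np.float64(-0.97)], [-0.46, 0.05, 0.01, np.float64(-0.97)], [-0.46, 0.02, 0.01, np.float64(-0.97)], [-0.46, -0.01, 0.01, np.float64(-0.97)], [-0.46, -0.05, 0.01, np.float64(-0.97)], [-0.45, -0.08, 0.01, np.float64(-0.97)], [-0.45, -0.11, 0.01, np.float64(-0.97)], [-0.44, -0.14, 0.01, np.float64(-0.97)]]
```

```bash
python3 -m creep '[[-0.31,0.34,0,-0.97,0],[-0.33,0.32,0,-0.97,0],[-0.35,0.30,0,-0.97,0],[-0.37,0.28,0,-0.97,0],[-0.39,0.25,0,-0.97,0],[-0.40,0.22,0,-0.97,0],[-0.42,0.20,0,-0.97,0],[-0.43,0.17,0,-0.97,0],[-0.44,0.14,0,-0.97,0]]'; python3 -m creep '[[-0.45,0.11,0,-0.97,0],[-0.45,0.08,0,-0.97,0],[-0.46,0.05,0,-0.97,0],[-0.46,0.02,0,-0.97,0],[-0.46,-0.01,0,-0.97,0],[-0.46,-0.05,0,-0.97,0],[-0.45,-0.08,0,-0.97,0],[-0.45,-0.11,0,-0.97,0],[-0.44,-0.14,0,-0.97,0],[0,0,0,0,0],[0,0,0,0,0]]'
python3 plan.py 0.559 -0.085 0.215 7.7 1
python3 - <<'E'
from h import *
b=grab("side");np.save("s3.npy",cloud(b));cv2.imwrite("pics/t3.png",cv2.resize(b["pixels"][160:380,240:460],None,fx=2.6,fy=2.6))
a=grab("top");np.save("a3.npy",cloud(a));cv2.imwrite("pics/a3raw.png",a["pixels"]);cv2.imwrite("pics/s3raw.png",b["pixels"])
E
```

```text
clock: 16.42
position: [0.5953, 0.0738, 0.2167]
ee_rot: [-2.678, -1.642, 0.005]
force: [-0.2, -1.4, -4.1]
width: 0.549
gripper_force: 29.9
clock: 17.8
position: [0.5576, -0.0856, 0.2177]
ee_rot: [-2.065, -2.366, 0.0]
force: [0.4, 1.2, -3.3]
width: 0.544
gripper_force: 29.9
pos [ 0.5576 -0.0856  0.2177] yawY 7.8 tilt -1.0 D [ 0.0014  0.0006 -0.0027] turn 0.1 j7 -0.14 t 17.8
[[0.01, 0.04, 0.07, np.float64(0.02)]]
```

View pics/t3.png

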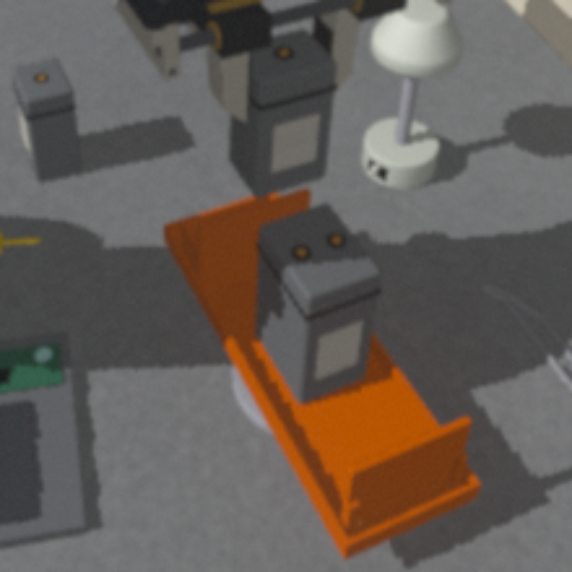

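The held pack is upright above the wall-side slot, with its +x face at about (290,140) in the crop. I'll measure its clearance to the wall and the big pack in the same camera.

```bash
python3 - <<'E'
from h import *
S=np.load("s3.npy");im=cv2.imread("pics/s3raw.png")
c=np.array([.564,-.1362]);ex=np.array([.1305,-.9914]);ey=np.array([.9914,.1305])
def reg(n,a,b,e,f,zl,zh):
    # crop coords /2.6 + offset
    Q=S[int(160+e/2.6):int(160+f/2.6),int(240+a/2.6):int(240+b/2.6)].reshape(-1,3);Q=Q[(Q[:,2]>zl)&(Q[:,2]<zh)]
    d=Q[:,:2]-c;x=d@ex;y=d@ey;k=np.abs(x-np.median(x))<.006
    print(n,len(Q),np.median(x)*1e3,y.min()*1e3,y.max()*1e3,"slope deg",np.degrees(np.polyfit(y[k],x[k],1)[0]),"z",Q[:,2].min(),Q[:,2].max())
reg("held",268,318,115,170,.1,.3)
reg("big",318,360,325,380,.05,.3)
reg("wall",205,255,225,290,.06,.3)
E
python3 plan.py 0.559 -0.085 0.15 7.7 1
```

```text
held 397 -29.243916905534576 -20.399733582935305 13.839804043251087 slope deg 0.21051185999692784 z 0.17432301917407123 0.2272821174780955
big 330 38.48242404478361 -17.442778861571004 16.267488682396397 slope deg -0.5674783549294435 z 0.051025486044920854 0.11609517531199293
wall 318 -72.70218222279328 -42.798228497118174 -4.35884796545352 slope deg 0.040789721567864784 z 0.060281811887747616 0.10652036418125904
pos [ 0.558  -0.0851  0.2181] yawY 7.9 tilt -1.0 D [ 0.001   0.0001 -0.0681] turn 0.2 j7 -0.14 t 17.9
[[-0.0, 0.03, 1.7, np.float64(0.04)]]
```

```bash
python3 -m creep '[[0,0.05,0.5,0,0],[0,0,0.5,0,0],[0,0,0.5,0,0],[0,0,0.5,0,0],[0,0,0.4,0,0],[0,0,0.3,0,0],[0,0,0.2,0,0],[0,0,0.05,0,0],[0,0,0,0,0]]'
```

```text
clock: 19.02
position: [0.5603, -0.0859, 0.1006]
ee_rot: [2.064, 2.368, 0.0]
force: [1.1, 0.2, -3.7]
width: 0.545
gripper_force: 29.9
```

```bash
python3 -m creep '[[0,0,0.06,0,0],[0,0,0.03,0,0],[0,0,0,0,0],[0,0,0,0,0]]'
```

```text
clock: 19.52
position: [0.5601, -0.0859, 0.0968]
ee_rot: [2.064, 2.368, 0.0]
force: [-0.7, 0.7, -4.0]
width: 0.543
gripper_force: 29.9
```

```bash
python3 -m creep '[[0,0,0.03,0,0],[0,0,0,0,0],[0,0,0,0,0]]'
```

```text
clock: 19.9
position: [0.5601, -0.0858, 0.0957]
ee_rot: [2.064, 2.368, 0.0]
force: [-1.1, 0.1, 0.7]
width: 0.542
gripper_force: 29.9
```

Contact has begun. I'll release and go for pack B.

```bash
python3 -m creep '[[0,0,0,0,0.75],[0,0,0,0,0.75],[0,0,0,0,0.75],[0,0,-0.5,0,0.75],[0,0,-1,0,0.75],[0,0,-1,0,0.75],[0,0,-0.7,0,0.75],[0,0,0,0,0.75]]'; python3 plan.py 0.4409 0.145 0.22 95 22
```

```text
clock: 20.9
position: [0.5615, -0.0854, 0.2272]
ee_rot: [2.061, 2.365, 0.005]
force: [0.0, -0.1, -0.7]
width: 0.749
gripper_force: 0.0
pos [ 0.5615 -0.0854  0.2272] yawY 7.9 tilt -0.99999 D [-0.1206  0.2304 -0.0072] turn -87.1 j7 -0.14 t 20.9
[[0.28, -0.1, 0.01, np.float64(-0.99)], [0.28, -0.08, 0.01, np.float64(-0.99)], [0.29, -0.06, 0.01, np.float64(-0.99)], [0.29, -0.04, 0.01, np.float64(-0.99)], [0.29, -0.02, 0.01, np.float64(-0.99)], [0.3, 0.0, 0.01, np.float64(-0.99)], [0.29, 0.02, 0.01, np.float64(-0.99)], [0.29, 0.04, 0.01, np.float64(-0.99)], [0.29, 0.06, 0.01, np.float64(-0.99)], [0.28, 0.08, 0.01, np.float64(-0.99)], [0.28, 0.1, 0.01, np.float64(-0.99)], [0.27, 0.12, 0.01, np.float64(-0.99)], [0.26, 0.14, 0.01, np.float64(-0.99)], [0.25, 0.16, 0.01, np.float64(-0.99)], [0.24, 0.17, 0.01, np.float64(-0.99)], [0.23, 0.19, 0.01, np.float64(-0.99)], [0.21, 0.2, 0.01, np.float64(-0.99)], [0.2, 0.22, 0.01, np.float64(-0.99)], [0.18, 0.23, 0.01, np.float64(-0.99)], [0.17, 0.24, 0.01, np.float64(-0.99)], [0.15, 0.25, 0.01, np.float64(-0.99)], [0.13, 0.26, 0.01, np.float64(-0.99)]]
```

```bash
python3 -m creep '[[0.28,-0.10,0,-0.99,0.75],[0.28,-0.08,0,-0.99,0.75],[0.29,-0.06,0,-0.99,0.75],[0.29,-0.04,0,-0.99,0.75],[0.29,-0.02,0,-0.99,0.75],[0.30,0,0,-0.99,0.75],[0.29,0.02,0,-0.99,0.75],[0.29,0.04,0,-0.99,0.75],[0.29,0.06,0,-0.99,0.75],[0.28,0.08,0,-0.99,0.75],[0.28,0.10,0,-0.99,0.75],[0.27,0.12,0,-0.99,0.75]]'; python3 -m creep '[[0.26,0.14,0,-0.99,0.75],[0.25,0.16,0,-0.99,0.75],[0.24,0.17,0,-0.99,0.75],[0.23,0.19,0,-0.99,0.75],[0.21,0.20,0,-0.99,0.75],[0.20,0.22,0,-0.99,0.75],[0.18,0.23,0,-0.99,0.75],[0.17,0.24,0,-0.99,0.75],[0.15,0.25,0,-0.99,0.75],[0.13,0.26,0,-0.99,0.75],[0,0,0,0,0.75]]'
python3 plan.py 0.441 0.145 0.055 95 1
python3 - <<'E'
from h import *
b=grab("side");S=cloud(b);cv2.imwrite("pics/s4raw.png",b["pixels"]);np.save("s4.npy",S)
a=grab("top");P=cloud(a);cv2.imwrite("pics/a4raw.png",a["pixels"])
Q=P[140:240,330:480].reshape(-1,3)
def rect(Q): return cv2.minAreaRect((Q[:,:2]*1000).astype(np.float32))
t=Q[np.abs(Q[:,2]-.145)<.006];print("big",len(t),rect(t))
t=Q[np.abs(Q[:,2]-.130)<.005];print("A",len(t),rect(t))
hsv=cv2.cvtColor(a["pixels"],cv2.COLOR_BGR2HSV);o=(hsv[...,0]<14)&(hsv[...,1]>190);o[:,:340]=0;o[:,480:]=0
q=P[o];print("tray",rect(q[np.abs(q[:,2]-.042)<.008]))
f=q[np.abs(q[:,2]-.04)<.005];print("plane",np.linalg.lstsq(np.c_[f[:,:2],np.ones(len(f))],f[:,2],rcond=None)[0])
w=q[(q[:,2]>.08)&(q[:,1]<-.2)];print("stop",rect(w))
E
```

```text
clock: 22.4
position: [0.4939, 0.0396, 0.2234]
ee_rot: [-0.931, -3.0, 0.001]
force: [0.8, -0.4, -0.2]
width: 0.748
gripper_force: 0.0
clock: 23.78
position: [0.4395, 0.1441, 0.2236]
ee_rot: [0.138, -3.138, 0.0]
force: [-0.1, -0.3, 0.1]
width: 0.75
gripper_force: 0.0
pos [0.4395 0.1441 0.2236] yawY 95.0 tilt -1.0 D [ 0.0015  0.0009 -0.1686] turn 0.0 j7 0.78 t 23.775
[[-0.04, 0.02, 4.21, np.float64(0.01)]]
big 736 ((567.1798095703125, -142.35951232910156), (49.52902603149414, 66.15264892578125), 7.991300106048584)
A 478 ((560.8176879882812, -91.18592071533203), (52.414154052734375, 46.27450180053711), 8.498250007629395)
tray ((563.7470703125, -135.8195037841797), (87.1663818359375, 267.8456115722656), 7.495058059692383)
plane [-8.62763084e-05  7.04303658e-05  3.98999441e-02]
stop ((579.8336181640625, -254.76905822753906), (75.88350677490234, 5.56350040435791), 7.487842082977295)
```

```bash
python3 -m creep '[[-0.04,0.02,0.8,0,0.75],[0,0,0.9,0,0.75],[0,0,0.9,0,0.75],[0,0,0.8,0,0.75],[0,0,0.5,0,0.75],[0,0,0.3,0,0.75],[0,0,0,0,0],[0,0,0,0,0],[0,0,0,0,0],[0,0,0,0,0]]'; python3 -m creep '[[0,0,-0.3,0,0],[0,0,-0.7,0,0],[0,0,-1,0,0],[0,0,-1,0,0],[0,0,-1,0,0],[0,0,-0.2,0,0]]'; python3 plan.py 0.573 -0.198 0.222 7.7 22
```

```text
clock: 25.12
position: [0.4422, 0.1449, 0.0562]
ee_rot: [-0.136, 3.137, 0.001]
force: [-0.5, 0.1, 4.6]
width: 0.542
gripper_force: 30.0
clock: 25.88
position: [0.4422, 0.1451, 0.2259]
ee_rot: [-0.136, 3.135, 0.0]
force: [0.3, 0.4, -3.3]
width: 0.544
gripper_force: 29.9
pos [0.4422 0.1451 0.2259] yawY 95.0 tilt -0.99999 D [ 0.1308 -0.3431 -0.0039] turn 87.3 j7 0.79 t 25.875
[[-0.11, -0.4, 0.0, np.float64(0.99)], [-0.14, -0.39, 0.0, np.float64(0.99)], [-0.17, -0.38, 0.0, np.float64(0.99)], [-0.19, -0.37, 0.0, np.float64(0.99)], [-0.22, -0.35, 0.0, np.float64(0.99)], [-0.24, -0.34, 0.0, np.float64(0.99)], [-0.27, -0.32, 0.0, np.float64(0.99)], [-0.29, -0.3, 0.0, np.float64(0.99)], [-0.31, -0.28, 0.0, np.float64(0.99)], [-0.33, -0.26, 0.0, np.float64(0.99)], [-0.34, -0.24, 0.0, np.float64(0.99)], [-0.36, -0.21, 0.0, np.float64(0.99)], [-0.37, -0.19, 0.0, np.float64(0.99)], [-0.39, -0.16, 0.0, np.float64(0.99)], [-0.4, -0.13, 0.0, np.float64(0.99)], [-0.4, -0.11, 0.0, np.float64(0.99)], [-0.41, -0.08, 0.0, np.float64(0.99)], [-0.41, -0.05, 0.0, np.float64(0.99)], [-0.42, -0.02, 0.0, np.float64(0.99)], [-0.42, 0.01, 0.0, np.float64(0.99)], [-0.42, 0.04, 0.0, np.float64(0.99)], [-0.41, 0.07, 0.0, np.float64(0.99)]]
```

```bash
python3 -m creep '[[-0.11,-0.40,0,0.99,0],[-0.14,-0.39,0,0.99,0],[-0.17,-0.38,0,0.99,0],[-0.19,-0.37,0,0.99,0],[-0.22,-0.35,0,0.99,0],[-0.24,-0.34,0,0.99,0],[-0.27,-0.32,0,0.99,0],[-0.29,-0.30,0,0.99,0],[-0.31,-0.28,0,0.99,0],[-0.33,-0.26,0,0.99,0],[-0.34,-0.24,0,0.99,0],[-0.36,-0.21,0,0.99,0]]'; python3 -m creep '[[-0.37,-0.19,0,0.99,0],[-0.39,-0.16,0,0.99,0],[-0.40,-0.13,0,0.99,0],[-0.40,-0.11,0,0.99,0],[-0.41,-0.08,0,0.99,0],[-0.41,-0.05,0,0.99,0],[-0.42,-0.02,0,0.99,0],[-0.42,0.01,0,0.99,0],[-0.42,0.04,0,0.99,0],[-0.41,0.07,0,0.99,0],[0,0,0,0,0],[0,0,0,0,0]]'
python3 plan.py 0.573 -0.198 0.222 7.7 1
python3 - <<'E'
from h import *
b=grab("side");S=cloud(b);im=b["pixels"];cv2.imwrite("pics/s5raw.png",im)
c=np.array([.564,-.1362]);ex=np.array([.1305,-.9914]);ey=np.array([.9914,.1305])
d=S[...,:2]-c;x=d@ex*1e3;y=d@ey*1e3;z=S[...,2]*1e3
g=(np.abs(y)<40)&(z>50)
# front faces facing the camera: peaks of the x histogram
for nm,m in(("held",g&(z>160)&(z<265)&(x>30)&(x<115)),("stop/other low",g&(z>60)&(z<100)&(x>20)&(x<135))):
    h,e=np.histogram(x[m],np.arange(20,136,2));print(nm,[(int(a),int(n)) for a,n in zip(e,h) if n>40]);
    k=h.argmax();w=m&(np.abs(x-e[k]-1)<3);print(np.median(x[w]),y[w].min(),y[w].max(),z[w].min(),z[w].max(),np.degrees(np.polyfit(y[w],x[w],1)[0]))
cv2.imwrite("pics/t5.png",cv2.resize(im[140:380,240:480],None,fx=2.4,fy=2.4))
E
```

```text
clock: 27.38
position: [0.5132, -0.0433, 0.2235]
ee_rot: [1.147, 2.925, -0.0]
force: [-0.5, 0.2, -3.2]
width: 0.543
gripper_force: 29.9
clock: 28.88
position: [0.5724, -0.1977, 0.2234]
ee_rot: [-2.062, -2.369, -0.0]
force: [0.1, -0.2, -3.0]
width: 0.547
gripper_force: 29.9
pos [ 0.5724 -0.1977  0.2234] yawY 7.9 tilt -1.0 D [ 0.0006 -0.0003 -0.0014] turn 0.2 j7 0.09 t 28.875
[[-0.01, 0.01, 0.04, np.float64(0.06)]]
held [(60, 43), (62, 41), (64, 50), (66, 62), (68, 70), (70, 122), (72, 379), (74, 88), (76, 209), (78, 1212)]
78.77163531375624 -26.7461500957963 23.67193542317462 167.46518808807625 257.5593957567558 0.20610858048579786
stop/other low [(36, 108), (38, 282), (120, 291), (122, 330)]
122.05993248288294 -39.860806139372926 36.32490106610366 60.02117831687359 99.93462053194652 0.14386887508974194
```

View pics/t5.png

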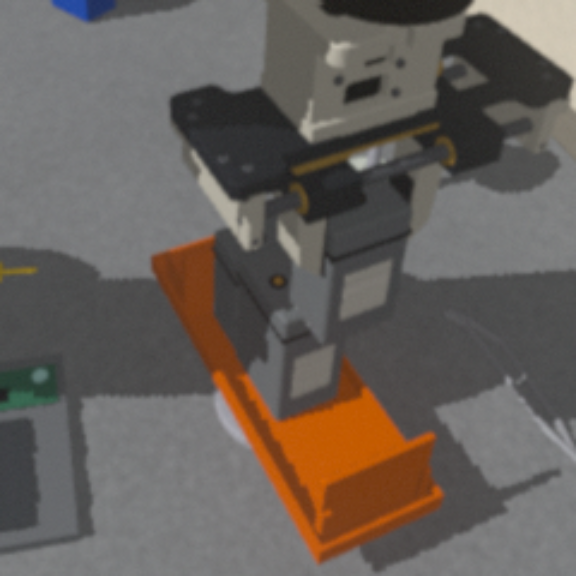

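The held pack's near face is at tray x = 78.8 mm, so its far face is level with the big pack's face at 38.5 mm. I'll shift it 4 mm outward before lowering.

```bash
python3 -m creep '[[-0.1,0.03,0,0,0],[0,0,0.5,0,0],[0,0,0.5,0,0],[0,0,0.5,0,0],[0,0,0.5,0,0],[0,0,0.5,0,0],[0,0,0.4,0,0],[0,0,0.15,0,0],[0,0,0.05,0,0],[0,0,0,0,0],[0,0,0,0,0]]'
```

```text
clock: 30.3
position: [0.5747, -0.2024, 0.1002]
ee_rot: [2.064, 2.367, 0.001]
force: [0.0, 0.2, -1.6]
width: 0.538
gripper_force: 29.9
```

```bash
python3 -m creep '[[0,0,0.05,0,0],[0,0,0.03,0,0],[0,0,0,0,0],[0,0,0,0,0]]'
```

```text
clock: 30.8
position: [0.5743, -0.2023, 0.0964]
ee_rot: [2.064, 2.368, 0.0]
force: [-0.2, -0.1, -2.5]
width: 0.545
gripper_force: 29.9
```

```bash
python3 -m creep '[[0,0,0.02,0,0],[0,0,0,0,0],[0,0,0,0,0]]'
```

```text
clock: 31.18
position: [0.5745, -0.2025, 0.0961]
ee_rot: [2.064, 2.368, -0.0]
force: [-1.2, 0.3, 5.6]
width: 0.545
gripper_force: 30.0
```

```bash
python3 -m creep '[[0,0,0,0,0.75],[0,0,0,0,0.75],[0,0,0,0,0.75],[0,0,-0.4,0,0.75],[0,0,-0.7,0,0.75],[0,0,-0.6,0,0.75],[-0.6,-0.04,0,0,0],[-0.8,0,0,0,0],[-0.7,0,0,0,0],[0,0,0,0,0],[0,0,0,0,0]]'
python3 - <<'E'
from h import *
from plan import pose
s,p,R=pose();c=np.array([.564,-.1362]);ex=np.array([.1305,-.9914]);ey=np.array([.9914,.1305])
print(p,(p[:2]-c)@ex,(p[:2]-c)@ey,s["clock"],s["width"])
b=grab("side");S=cloud(b);im=b["pixels"]
d=S[...,:2]-c;x=d@ex*1e3;y=d@ey*1e3;z=S[...,2]*1e3
for nm,m in(("stop",(z>60)&(z<100)&(x>100)&(x<135)&(abs(y)<40)),("B",(z>107)&(z<125)&(x>60)&(x<110)&(abs(y)<40)),("finger",(z>140)&(z<165)&(x>120)&(x<190)&(abs(y)<60))):
    if m.sum(): print(nm,m.sum(),np.percentile(x[m],[5,25,50,75,95]).round(1),np.percentile(y[m],[2,50,98]).round(1))
cv2.imwrite("pics/t6.png",cv2.resize(im[140:380,240:480],None,fx=2.4,fy=2.4))
E
```

```text
clock: 32.55
position: [0.5844, -0.2849, 0.1643]
ee_rot: [2.063, 2.369, 0.001]
force: [1.3, 1.0, 0.8]
width: 0.259
gripper_force: 0.0
[ 0.58440271 -0.28488447  0.16425782] 0.1500683340801828 0.0008239253603708657 32.55 0.2585200208641504
stop 604 [121.1 121.8 122.1 122.5 123.3] [-38.7  -5.5  34.1]
finger 7 [153.3 156.2 158.8 160.  160.5] [-14.5  11.   13.3]
```

View pics/t6.png

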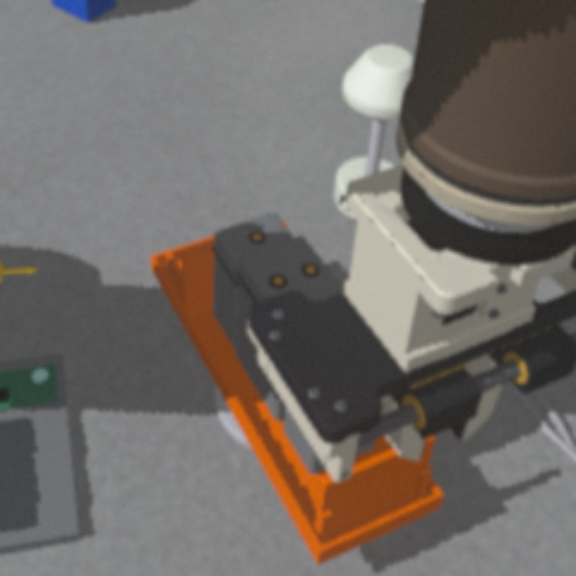

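The view shows all three packs standing in the row. The stop is at (380,480) in the crop, and the closed fingers are just behind it. Next I'll lower the fingers and push slowly.

```bash
python3 -m creep '[[0,0,0.6,0,0],[0,0,0.8,0,0],[0,0,0.6,0,0],[0,0,0.12,0,0],[0,0,0,0,0],[0.2,0,0,0,0],[0.2,0,0,0,0],[0,0,0,0,0],[0,0,0,0,0]]'; python3 -m creep '[[0.12,0,0,0,0],[0.12,0,0,0,0],[0.12,0,0,0,0],[0.1,0,0,0,0],[0.1,0,0,0,0],[0,0,0,0,0]]'
```

```text
clock: 33.72
position: [0.5821, -0.27, 0.079]
ee_rot: [2.064, 2.368, -0.0]
force: [0.5, -0.0, 0.3]
width: 0.005
gripper_force: 0.0
clock: 34.48
position: [0.579, -0.2471, 0.0788]
ee_rot: [-2.063, -2.369, -0.0]
force: [0.8, -0.4, -1.1]
width: 0.002
gripper_force: 0.0
```

```bash
python3 -m creep '[[0.1,0,0,0,0],[0.1,0,0,0,0],[0.1,0,0,0,0],[0.06,0,0,0,0],[0,0,0,0,0]]'; python3 -m creep '[[0.05,0,0,0,0],[0.05,0,0,0,0],[0.05,0,0,0,0],[0,0,0,0,0]]'
python3 - <<'E'
from h import *
from plan import pose
s,p,R=pose();c=np.array([.564,-.1362]);ex=np.array([.1305,-.9914]);ey=np.array([.9914,.1305])
print((p[:2]-c)@ex,(p[:2]-c)@ey)
b=grab("side");S=cloud(b);im=b["pixels"]
d=S[...,:2]-c;x=d@ex*1e3;y=d@ey*1e3;z=S[...,2]*1e3
m=(z>60)&(z<72)&(x>60)&(x<129)&(abs(y)<40)
h,e=np.histogram(x[m],np.arange(60,130,2));print([(int(a),int(n)) for a,n in zip(e,h) if n>5])
E
```

```text
clock: 35.1
position: [0.5769, -0.2332, 0.0788]
ee_rot: [-2.064, -2.368, -0.0]
force: [-0.6, -0.1, 0.9]
width: 0.004
gripper_force: 0.1
clock: 35.6
position: [0.5762, -0.2278, 0.0788]
ee_rot: [2.064, 2.368, -0.0]
force: [1.8, -3.3, 0.6]
width: 0.005
gripper_force: 2.0
0.09244198574898715 0.0001220794667404656
[(80, 64), (82, 6), (84, 8)]
```

```bash
python3 -m creep '[[0.03,0,0,0,0],[0.02,0,0,0,0],[0,0,0,0,0],[0,0,0,0,0]]'; python3 -m creep '[[0.02,0,0,0,0],[0,0,0,0,0],[0,0,0,0,0]]'
```

```text
clock: 36.15
position: [0.576, -0.2265, 0.0789]
ee_rot: [2.065, 2.367, -0.001]
force: [1.2, -6.2, -0.6]
width: 0.007
gripper_force: 2.9
clock: 36.52
position: [0.5759, -0.2258, 0.0789]
ee_rot: [2.065, 2.366, -0.001]
force: [1.6, -6.4, 0.5]
width: 0.008
gripper_force: 3.0
```

```bash
python3 -m creep '[[0.02,0,0,0,0],[0,0,0,0,0],[0,0,0,0,0]]'
python3 - <<'E'
from h import *
c=np.array([.564,-.1362]);ex=np.array([.1305,-.9914]);ey=np.array([.9914,.1305])
def fr(n):
    a=grab(n);S=cloud(a);d=S[...,:2]-c;return a,d@ex*1e3,d@ey*1e3,S[...,2]*1e3
b,x,y,z=fr("side")
m=(z>60)&(z<75)&(x>60)&(x<129)&(abs(y)<40);h,e=np.histogram(x[m],np.arange(60,130,1));print("stop",[(int(a),int(n)) for a,n in zip(e,h) if n>5],np.median(x[m]))
a,x,y,z=fr("top")
hsv=cv2.cvtColor(a["pixels"],cv2.COLOR_BGR2HSV);o=(hsv[...,0]<14)&(hsv[...,1]>190)
w=o&(z>85)&(x<-60)&(x>-90)&(abs(y)<50);print("wall",np.percentile(x[w],[5,50,95]))
for nm,lo,hi,r in(("A",124,135,(-80,0)),("big",139,150,(-60,60))):
    m=(z>lo)&(z<hi)&(x>r[0])&(x<r[1])&(abs(y)<35)&~o
    if m.sum()>20:print(nm,m.sum(),np.percentile(x[m],[1,3,50,97,99]).round(1),np.percentile(y[m],[1,50,99]).round(1),cv2.minAreaRect(np.c_[x[m],y[m]].astype(np.float32)))
cv2.imwrite("pics/t7.png",np.vstack([cv2.resize(a["pixels"][140:240,320:500],None,fx=3,fy=3),cv2.resize(b["pixels"][200:400,260:470],(540,300))]))
E
```

```text
clock: 36.9
position: [0.5758, -0.225, 0.0789]
ee_rot: [2.065, 2.367, -0.001]
force: [1.8, -5.3, -0.1]
width: 0.001
gripper_force: 3.0
stop [(77, 21), (78, 57), (79, 14), (81, 8)] 78.48139631141413
wall [-77.09564197 -76.24685032 -72.68077438]
A 465 [-70.9 -70.2 -50.6 -30.6 -30.3] [-20.9   3.4  28. ] ((-50.024192810058594, 3.3941192626953125), (50.58463668823242, 41.95271682739258), 89.95536804199219)
big 738 [-30.5 -29.5   0.4  31.5  32.9] [-22.    2.4  26.8] ((12.210247039794922, 3.0814971923828125), (87.47848510742188, 52.2352180480957), 3.8636491298675537)
```

View pics/t7.png

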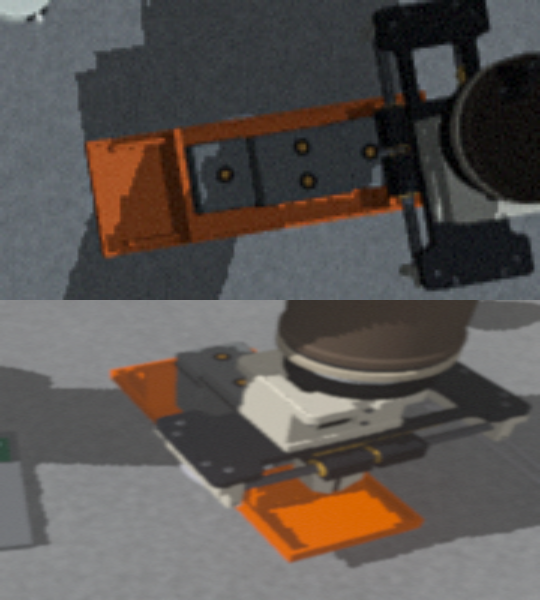

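The row is closed up and square, with about 1 mm left at the wall. I'll keep nudging until the force rises.

```bash
python3 -m creep '[[0.02,0,0,0,0],[0,0,0,0,0],[0,0,0,0,0]]'; python3 -m creep '[[0.01,0,0,0,0],[0,0,0,0,0],[0,0,0,0,0]]'
```

```text
clock: 37.38
position: [0.5757, -0.2242, 0.0789]
ee_rot: [2.064, 2.366, -0.001]
force: [1.5, -6.3, 0.6]
width: 0.009
gripper_force: 3.0
clock: 37.75
position: [0.5757, -0.2239, 0.0789]
ee_rot: [2.065, 2.366, -0.001]
force: [1.9, -5.6, -0.4]
width: 0.004
gripper_force: 3.1
```

```bash
python3 -m creep '[[0.015,0,0,0,0],[0,0,0,0,0],[0,0,0,0,0]]'; python3 -m creep '[[0.01,0,0,0,0],[0,0,0,0,0],[0,0,0,0,0]]'
```

```text
clock: 38.12
position: [0.5756, -0.2238, 0.079]
ee_rot: [2.065, 2.366, -0.001]
force: [2.2, -7.2, 0.8]
width: 0.005
gripper_force: 3.7
clock: 38.5
position: [0.5756, -0.2237, 0.0791]
ee_rot: [2.065, 2.365, -0.002]
force: [0.9, -8.5, -0.1]
width: 0.009
gripper_force: 4.1
```

The force is up to 8.5 N and the stop no longer moves, so the row is snug against the wall. I'll back off and check.

```bash
python3 -m creep '[[-0.1,0,0,0,0],[-0.4,0,0,0,0],[-0.6,0,0,0,0],[-0.7,0,-0.2,0,0],[-0.5,0,-0.8,0,0],[-0.5,0,-1,0,0],[-1,0,-1,0,0],[-1,0,-0.5,0,0],[-1,0,0,0,0],[0,0,0,0,0]]'
python3 - <<'E'
from h import *
c=np.array([.564,-.1362]);ex=np.array([.1305,-.9914]);ey=np.array([.9914,.1305])
def fr(n):
    a=grab(n);S=cloud(a);d=S[...,:2]-c;return a,d@ex*1e3,d@ey*1e3,S[...,2]*1e3,S
b,x,y,z,S=fr("side")
m=(z>60)&(z<95)&(x>60)&(x<129)&(abs(y)<40);print("stop outer",m.sum(),np.median(x[m]))
a,x,y,z,S=fr("top")
hsv=cv2.cvtColor(a["pixels"],cv2.COLOR_BGR2HSV);o=(hsv[...,0]<14)&(hsv[...,1]>190)&(abs(x)<150)&(abs(y)<60)
f=S[o&(abs(z-42)<8)];print("tray",cv2.minAreaRect((f[:,:2]*1000).astype(np.float32)))
f=S[o&(abs(z-40)<5)];print("plane",np.linalg.lstsq(np.c_[f[:,:2],np.ones(len(f))],f[:,2],rcond=None)[0].round(4))
for nm,lo,hi,r0,r1 in(("A",124,135,-80,-33),("big",139,150,-60,60),("B",124,135,34,75)):
    m=(z>lo)&(z<hi)&(x>r0)&(x<r1)&(abs(y)<35)&~o
    print(nm,m.sum(),np.percentile(x[m],[2,50,98]).round(1),cv2.minAreaRect(np.c_[x[m],y[m]].astype(np.float32)))
cv2.imwrite("pics/t8.png",np.vstack([cv2.resize(a["pixels"][140:240,320:500],None,fx=3,fy=3),cv2.resize(b["pixels"][200:400,260:470],(540,300))]))
E
```

```text
clock: 39.75
position: [0.6054, -0.4563, 0.2175]
ee_rot: [-2.07, -2.362, 0.002]
force: [0.8, 0.4, -0.4]
width: 0.006
gripper_force: 0.0
stop outer 554 77.25778387172055
tray ((563.7312622070312, -137.01307678222656), (85.90533447265625, 269.97198486328125), 7.477889060974121)
plane [ 0.0028 -0.0004  0.0382]
A 434 [-71.5 -53.2 -34. ] ((-52.6622428894043, 3.691995620727539), (49.702735900878906, 38.87405014038086), 89.07383728027344)
big 736 [-31.5  -1.1  31. ] ((0.3883399963378906, 2.440946578979492), (65.64181518554688, 49.82027053833008), 0.35553863644599915)
B 372 [38.3 54.6 71.3] ((54.46903991699219, 3.7674560546875), (36.28810119628906, 49.9394645690918), 0.6159712672233582)
```

View pics/t8.png

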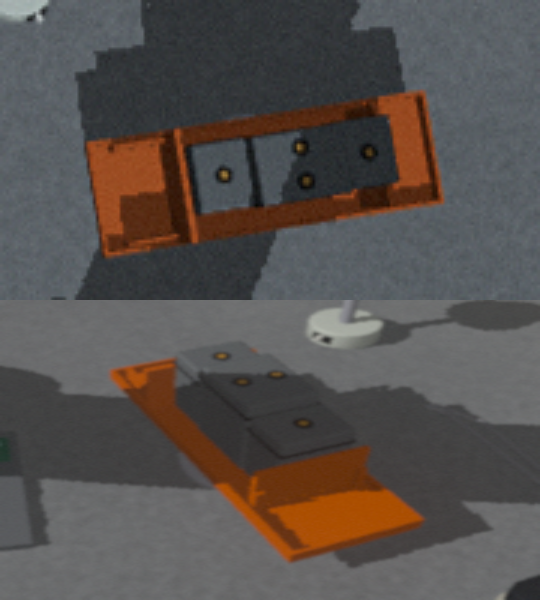

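The packs stand in a row from wall to stop, square and with no gaps. The tray is level and hasn't moved, and the stop reads about 0.050.

```bash
python3 -c "from cell import sign_off;print(sign_off())"
```

```text
the job is handed in; nothing more can be done
None
```

The three packs stand upright and snug in the tray, big one in the middle, with the end stop pushed up to about 0.050; the tray stayed level and in place, and I handed the job in at about 40 s (no verdict was returned).

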